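Reset the back stop of a sloped spice tray and bring the jars home

TASK

Re-set the back stop of the sloped spice tray: loosen the brass jam nut by at least 1 radian (about a sixth of a turn), only then turn the black adjuster screw on top of it until the red pointer stands over the middle of the green clip, and tighten the nut fully again without losing the setting. Then, without lifting them, slide the two glass jars that stand in the tray down the slope until each rests against the back stop, and leave the other jars, the mortar and the pestle alone.

Things in the scene. Friction and masses are not known exactly. Their poses are not given: they have to be found in the camera images.
- rack: Spice rack screwed to the shelf. Origin at shelf level under the tray's middle; x level, the way the tray slopes down, z up. Grey housing on the -y side, top 32 mm above the shelf, carries the upright screw and nut at (-35, -155) mm; a grey cover 62 mm high stands at x 35 to 99, y -181 to -119. On the +y side a dark rail (top 36 mm up, at y 100) carries the clips.
- nut_centre (a point): Centre of the brass jam nut, a square block 36 x 36 mm across the flats and 18 mm tall, turning about the vertical; it stands on a boss 22 mm across, its underside 14 mm above the housing's top. Its x and y axes are square to its flats and turn with it. The adjuster rises from its middle up to 31 mm above the nut's top. Grip it across two flats.
- jam_nut (a joint): Turn of the jam nut, rad: 0 is fully tight (it starts there or nearly), grows anticlockwise seen from above as it loosens, stops at 1.6. The adjuster must not be turned before the nut is loosened. It stays where it is left; about 0.2 N m turns it.
- adjuster_grip (a point): Grip point of the black adjuster screw, on the nut's own axis: an upright bar head 26 mm long (along its x axis) by 12 mm thick (its y axis), from 3 mm to 31 mm above the nut's top; this point is 20 mm above the nut's top. Pinch it across the 12 mm with fingertips kept above the nut.
- adjuster (a joint): Turn of the adjuster, rad, 0 at the start, anticlockwise from above positive, range -1.7 to 1.7. Through a hidden pinion it moves the back stop 16 mm per rad: clockwise (negative) moves the stop down the slope, anticlockwise up the slope. About 0.3 N m turns it; it stays where it is left. Pushing the stop itself with over 15 N shifts it.
- stop_face (a point): Back stop, a steel bar across the tray, 27 mm tall and 10 mm thick. This point: middle of the face that the jars come to rest on, at the level of the tray's surface. Its x axis points down the slope (0.17 rad below level), y across, z square to the tray's surface.
- pointer (a point): Tip of the thin red pointer (3 mm wide) on the +y end of the stop bar; it moves with the stop and passes just above the clips.
- green_clip: Green plastic clip on the rail, 8 mm along x, 22 mm along y; the mark to set the pointer to. Fixed. Origin at the middle of its underside on the rail; x along the rail (same as the rack's x). It may stand on either side of the pointer, 11 to 20 mm from it at the start.
- white_clip: White clip of the same size on the same rail: another setting, not used now. Fixed.
- tray: Bamboo tray of the rack, 240 mm long (x, down the slope, 0.17 rad below level) by 138 mm wide, origin in the middle of its top surface, z square to it. Low side walls and a middle divider (10 mm wide), all 10 mm high, make two lanes 58 mm wide, centred at y +34 and -34 mm.
- jar_a_centre (a point): Centre (half-way up) of a jar standing high in one lane of the tray: square clear glass jar, 50 x 50 mm, 74 mm tall overall, with a round bamboo lid 47 mm across and 12 mm thick. About 0.24 kg. Friction holds it on the slope, so it must be pushed (1 to 2 N). Axes along its sides, z along its height; standing at the stop its centre is 25 mm before the stop's face.
- jar_b_centre (a point): The same sort of jar in the other lane.
- jar_c_centre (a point): Centre of a like jar on the lower step (40 mm high) of the clear acrylic riser at the +y side: bystander.
- jar_d_centre (a point): Centre of a like jar on the upper step (80 mm high) of the riser: bystander.
- riser: Clear acrylic riser, two steps 40 and 80 mm high, each 80 mm deep, 170 mm wide, fixed. Origin at the centre of its underside.
- mortar: Red ceramic mortar, 104 mm across, 75 mm tall, origin at the centre of its foot: bystander.
- pestle: Steel pestle standing on end, 36 mm across, 118 mm tall, origin at its foot: bystander.
Mind the look-alikes: they are no part of the job. Leave any blue or pink look-alike of the part that bears jar_a_centre alone. Leave any turquoise look-alike of the part that bears jar_b_centre alone.

How it is judged:
By the outcome, as a careful person would: the job done as asked, in the order asked, and still so for the second after the job is handed in, with the robot touching nothing.
It also fails if it takes over 72 s, if anything falls off the work surface, if the arm or the gripper's body presses on something with over 40 N, if the wrist force passes 120 N, or if a joint passes its speed limit or range.

ROBOT

A 6-joint arm with a two-finger parallel gripper is mounted at the origin on the work surface. World frame = base frame: x ahead of the robot, y to its left, z up, the work surface at z = 0. Lengths are in mm, angles in rad, forces in N, time in s.
With the tool pointing down it reaches from about 350 to 775 mm from the base axis. Payload 7.3 kg.
Tool frame: the origin (TCP) lies on the centre line of the jaws, within the pads' length; the fingertips stand 17 mm ahead of it and the grasp point (between the pads) lies 2 mm behind it; z points along the fingers, y is the line along which they close (so a half turn about z gives the same grasp; the last joint's range is limited). The gripper opens to 92 mm and grips with 3 to 60 N. Pads are 19 mm wide; open, the fingers measure 130 mm over their backs; the gripper's body (75 mm by 190 mm) begins 47 mm behind the grasp point.
Start: joints at [1.201, 0.342, 1.524, -0, 1.275, -0.146], TCP at [116.499, 511.929, 243.741] pointing down, gripper open.
Joint ranges: [-2.53, 2.53], [-0.77, 2.02], [0.04, 2.7], [-1, 4.14], [0.28, 2.66], [-3.11, 3.11]. Speed limits (rad/s): [2.57, 2.57, 3.14, 3.14, 3.14, 3.14].

INTERFACE

Orientations are given as [roll, pitch, yaw] about the fixed x, y, z axes, in that order (R = Rz(yaw) Ry(pitch) Rx(roll)).
In Python, from plant import bot gives the robot as it stands. The module is installed in compiled form; this text tells all that it offers.
- The arm moves only by the shell command python3 -m pendant 'ROWS'. ROWS is JSON, a list of rows, each a list of 3 entries, a list of its own where there are three numbers: the shift along the world's x, y, z as a fraction of full scale, then the turn, a rotation vector about the world's x, y, z as a fraction of full scale, then the opening, from -1 (shut) to 1 (fully open), so that 0 is half open. In form: [[[tx, ty, tz], [rx, ry, rz], claw], ...]. A call has exactly 10 rows; each row shifts and turns the commanded pose from where the row before left it; what a row does not reach is not made up. Full scale, the value 1, is 30 mm for a shift and 0.12 rad for a turn. A row lasts 1/12 s, in which the tool goes at most 41.7 mm and 7.16 degrees, less where a joint would pass 70% of its speed; a pose out of reach is approached as far as the arm can. A call with a number of a shift or a turn outside -1 to 1 is refused whole. A call with a gripper value outside its range is refused whole. The fingers move at their own pace and stop on an object; the grip force is fixed at half the most. Time passes only in rows, so rows that do not move let the fingers close, or fill a call up. It gives the time, the measured TCP pose, the force, the opening and the grip force at its end, in the units of the state.
- bot.get_obs(): the state, without advancing time (a new reading comes with each control period).
- bot.capture(name): name is "side" or "top"; returns the picture (400x640x3 uint8, blue, green, red); there is no depth.
- bot.camera_params(name): a dict with "fovy" (degrees; the focal length in pixels is half the picture's height over the tangent of half this angle, whatever the lens; pixels are square), "cx", "cy" (the principal point, pixels), "camera_from_world" (4x4, takes a point from world to camera coordinates). Camera axes: x right, y down, z forward; pixel columns grow to the right and rows downward; lengths in mm; the calibration is good to about 2 mm. A picture is of the moment at which its call begins. camera_params takes no time and is no camera call.
- bot.close_job(): hands the job in; it is judged then, once.
The state is a dict: "time": time; "joint_positions": joint angles; "dq": joint speeds; "tau": joint torques, N m; "tool_pos": TCP position; "tcp_rot": TCP orientation; "contact_force": force on the tool from outside, world axes, zero at the start; "moment": the same for the moment, N m; "grip_width": finger opening in mm; "finger_force": force on a finger pad.
Only numpy, scipy, OpenCV 4.12 (cv2) and the standard library are available. Lean on these libraries where they do the work, as an engineer would, in place of code of your own. Each camera call takes 0.05 s, during which the arm holds its last target. There are 200 camera calls.

## Working session

There is one attempt and no reset: what is moved stays moved. The work goes in short steps, Python scripts to look and compute and a shell command to move; the robot and the scene stay as the last step left them, time stands still between calls to the robot, and variables do not carry over. Pictures are saved under pics/ and viewed, at most 10 in all, crops included, and the job is handed in when it is done.

```bash
mkdir -p pics; python3 - <<'E'
from plant import bot
import cv2
for n in("side","top"):
    im=bot.capture(n); cv2.imwrite(f"pics/{n}0.png",im)
    p=bot.camera_params(n); print(n,p)
print(bot.get_obs())
E
```

```text
side {'fovy': 48.588140008896715, 'cx': 321.2310758528959, 'cy': 200.49176342227778, 'camera_from_world': array([[ 8.35990710e-01, -5.48476969e-01, -1.71040267e-02,
        -4.31249823e+02],
       [-4.08306885e-01, -6.00914155e-01, -6.87159128e-01,
         3.10658121e+02],
       [ 3.66612904e-01,  5.81442339e-01, -7.26305573e-01,
         1.15040069e+03],
       [ 0.00000000e+00,  0.00000000e+00,  0.00000000e+00,
         1.00000000e+00]])}
top {'fovy': 45.37754643786788, 'cx': 320.52298482776365, 'cy': 196.50629750673397, 'camera_from_world': array([[-4.32723603e-02, -9.99050533e-01, -5.05316768e-03,
         3.62041203e+01],
       [-9.75314551e-01,  4.33394508e-02, -2.16525330e-01,
         5.37062751e+02],
       [ 2.16538748e-01, -4.44113412e-03, -9.76263923e-01,
         1.16668585e+03],
       [ 0.00000000e+00,  0.00000000e+00,  0.00000000e+00,
         1.00000000e+00]])}
{'time': 0.1, 'joint_positions': array([ 1.20100267e+00,  3.42656353e-01,  1.52491726e+00, -2.19419992e-05,
        1.27537909e+00, -1.46011400e-01]), 'dq': array([-1.58892623e-03, -1.67094997e-03, -1.61029587e-03, -2.79479598e-05,
       -1.63969166e-03, -4.30669266e-04]), 'tau': array([ 1.20175853e-03, -4.32002699e+01, -2.44698268e+01,  7.17790006e-02,
        5.25071018e-02, -6.78706942e-05]), 'tool_pos': array([116.3762937 , 511.5975991 , 243.11419672]), 'tcp_rot': array([-3.14024402e+00, -1.77118357e-04,  2.91781668e+00]), 'contact_force': array([ 0.06493205, -0.54404715, -0.20392605]), 'moment': array([ 0.01311717, -0.00576705, -0.0225707 ]), 'finger_force': 0.0, 'grip_width': 91.5904268701341}
```

View pics/side0.png

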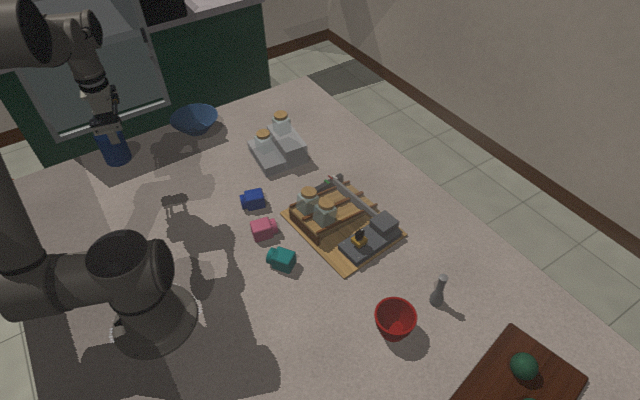

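View pics/top0.png

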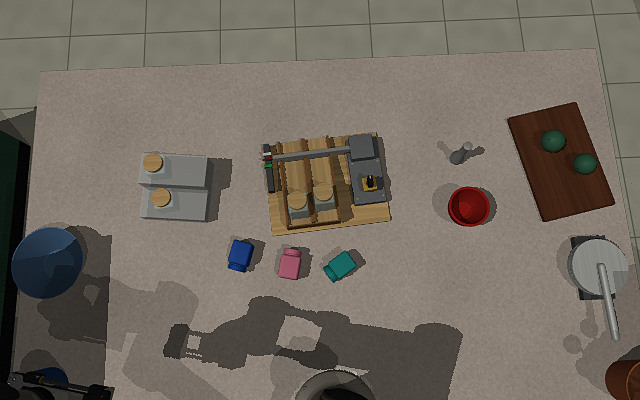

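The side view shows the rack around (345,220), with two jars in the tray at (308,198) and (326,210). The blue, pink and turquoise look-alikes lie on the table at (253,198), (264,230) and (281,259), or (240,255), (290,263) and (340,267) in the top view. In the top view the nut is at (370,182) and the clips are near (267,157). The jars in the tray lanes are the ones meant, so I'm enlarging that area to confirm.

```bash
python3 - <<'E'
import cv2
a=cv2.imread("pics/top0.png")[122:240,250:400]; cv2.imwrite("pics/topc.png",cv2.resize(a,None,fx=5,fy=5,interpolation=cv2.INTER_CUBIC))
a=cv2.imread("pics/side0.png")[168:280,270:415]; cv2.imwrite("pics/sidec.png",cv2.resize(a,None,fx=5,fy=5,interpolation=cv2.INTER_CUBIC))
E
```

```text
(no output)
```

View pics/topc.png

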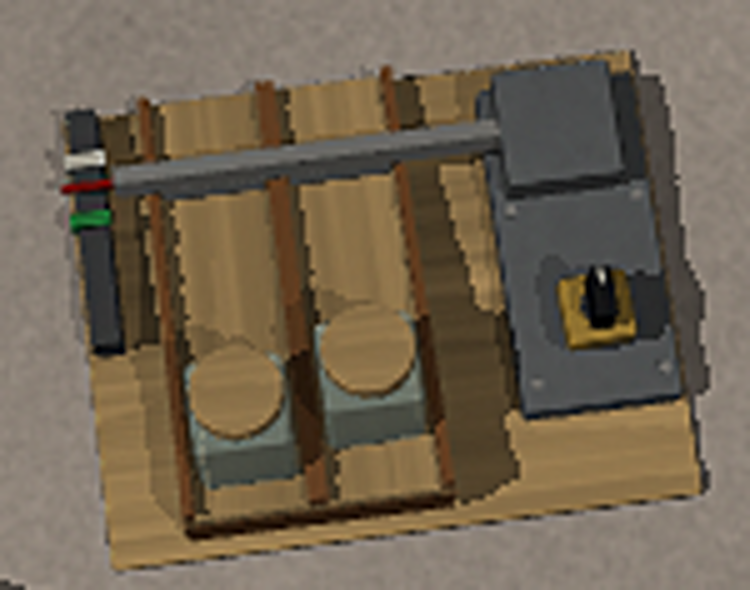

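View pics/sidec.png

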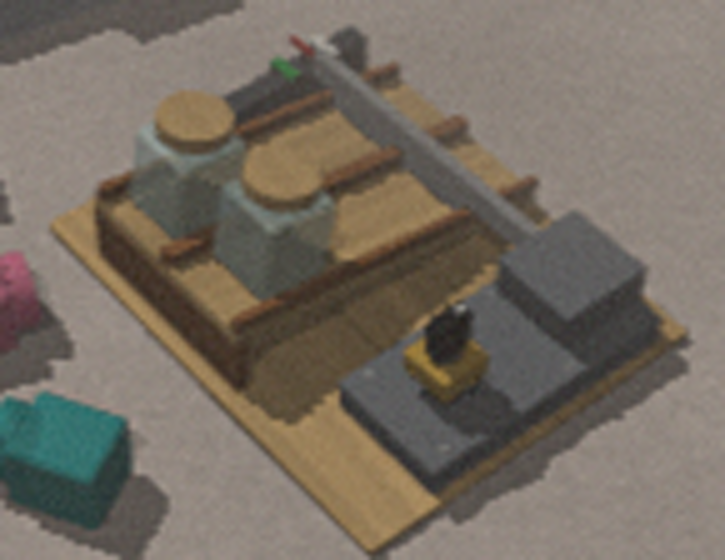

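Confirmed: the two clear glass jars with bamboo lids stand in the tray lanes. In the top view their lids are at about (297,200) and (323,192). The red pointer (267,159) lies between the white clip (267,154) and the green clip (268,166). The green clip is up the slope, so the adjuster must turn anticlockwise. Next I work out the geometry.

```bash
cat > h.py <<'E'
import numpy as np, cv2
from plant import bot
P={n:bot.camera_params(n) for n in("side","top")}
def K(n):
    f=200/np.tan(np.radians(P[n]["fovy"]/2)); return np.array([[f,0,P[n]["cx"]],[0,f,P[n]["cy"]],[0,0,1]])
def ray(n,u,v):
    T=P[n]["camera_from_world"]; R=T[:3,:3]
    d=R.T@np.linalg.solve(K(n),[u,v,1]); return -R.T@T[:3,3], d/np.linalg.norm(d)
def onz(n,uv,z):
    o,d=ray(n,*uv); return o+d*(z-o[2])/d[2]
def tri(t,s):
    A=np.zeros((3,3));b=np.zeros(3);L=[]
    for n,uv in(("top",t),("side",s)):
        o,d=ray(n,*uv);M=np.eye(3)-np.outer(d,d);A+=M;b+=M@o;L.append((o,M))
    x=np.linalg.solve(A,b); return x,[round(float(np.linalg.norm(M@(x-o))),1) for o,M in L]
def proj(n,p):
    T=P[n]["camera_from_world"]; q=K(n)@(T[:3,:3]@np.asarray(p)+T[:3,3]); return q[:2]/q[2]
def fitse2(m,w):
    m,w=np.array(m)[:,:2],np.array(w)[:,:2]; a,b=m-m.mean(0),w-w.mean(0)
    th=np.arctan2((a[:,0]*b[:,1]-a[:,1]*b[:,0]).sum(),(a*b).sum()); c,s=np.cos(th),np.sin(th);R=np.array([[c,-s],[s,c]])
    t=w.mean(0)-R@m.mean(0); return th,R,t,w-(m@R.T+t)
BOX={"top":(250,122,400,240),"side":(270,168,415,280)}
HS={"red":[((0,130,60),(6,255,255)),((174,130,60),(180,255,255))],"green":[((45,110,50),(80,255,255))],"brass":[((21,150,80),(32,255,255))],"black":[((0,0,0),(180,255,32))]}
def mask(n,c,im):
    x0,y0,x1,y1=BOX[n]; h=cv2.cvtColor(im[y0:y1,x0:x1],cv2.COLOR_BGR2HSV)
    m=sum(cv2.inRange(h,*r) for r in HS[c]); k,l,st,ce=cv2.connectedComponentsWithStats(m,connectivity=8)
    return [(int(st[i][4]),(ce[i]+[x0,y0]).round(2).tolist(),[int(st[i][0]+x0),int(st[i][1]+y0),int(st[i][2]),int(st[i][3])]) for i in np.argsort(-st[:,4]) if i and st[i][4]>3][:3]
E
python3 - <<'E'
from h import *
np.set_printoptions(precision=1,suppress=True)
for n in P:
    im=cv2.imread(f"pics/{n}0.png")
    for c in HS: print(n,c,mask(n,c,im))
print("lids",tri((297.2,200.2),(309,192.2)),tri((323.4,192),(326.6,202.8)))
C=lambda u,v:(250+u/5-.4,122+v/5-.4); S=lambda u,v:(270+u/5-.4,168+v/5-.4)
w=[onz("top",C(*c),62) for c in((495,72),(608,60),(622,178),(508,190))]
m=[(99,-119),(99,-181),(35,-181),(35,-119)]
w2=[onz("side",S(*c),62) for c in((574,210),(643,270),(572,320),(505,265))]
for q in(w,w2,[(a+b)/2 for a,b in zip(w,w2)]):
    th,R,t,r=fitse2(m,q); print("rack",th,t,r.ravel(),"nut",R@[-35,-155]+t)
E
```

```text
side red []
side green []
side brass []
side black []
top red [(15, [266.53, 158.67], [262, 158, 10, 3])]
top green [(25, [267.4, 165.2], [264, 164, 8, 4])]
top brass [(52, [365.02, 184.17], [362, 177, 10, 14]), (19, [374.53, 184.58], [373, 180, 4, 9])]
top black [(61, [369.66, 181.52], [367, 175, 7, 13]), (22, [369.5, 203.0], [359, 202, 22, 3]), (15, [272.0, 191.0], [269, 188, 6, 5])]
lids (array([519.7,  69.6, 117.1]), [1.2, 1.2]) (array([537.7,   4.8, 117.9]), [1.8, 1.8])
rack 0.05566509510143653 [591.2  46.5] [ 0.2 -1.3  0.8  0.8 -0.3  1.4 -0.7 -0.9] nut [ 564.9 -110.2]
rack 0.11768738292451494 [583.3  35.7] [-0.4 -0.6 -4.2  1.8  1.8  3.1  2.8 -4.4] nut [ 566.7 -122.3]
rack 0.08559472111640616 [587.4  41.3] [-0.1 -0.9 -1.7  1.4  0.8  2.2  1.  -2.7] nut [ 565.7 -116.1]
```

```bash
python3 - <<'E'
from h import *
np.set_printoptions(precision=1,suppress=True)
C=lambda u,v:(250+u/5-.4,122+v/5-.4); S=lambda u,v:(270+u/5-.4,168+v/5-.4)
print("nut",onz("top",C(597,303),64),onz("side",S(447,353),64),tri(C(597,303),S(447,353)))
def yaw(n,a,b,z,off):
    f=C if n=="top" else S; d=onz(n,f(*b),z)-onz(n,f(*a),z); return round(float(np.arctan2(d[1],d[0])+off),3),np.linalg.norm(d)
h=np.pi/2
print("board front",yaw("top",(703,493),(112,570),5,-h))
print("board R",yaw("top",(703,493),(632,52),5,0))
print("board side front",yaw("side",(372,553),(55,222),5,-h))
print("board side R",yaw("side",(372,553),(685,330),5,0))
print("rail",yaw("top",(102,352),(67,112),36,0))
print("housing front",yaw("top",(678,398),(525,415),32,-h))
print("tray front",yaw("top",(450,500),(190,535),80,-h))
print("stopbar",yaw("top",(495,125),(110,168),70,-h))
for n,f,p in(("top",C,(112,570)),("top",C,(703,493)),("top",C,(632,52)),("side",S,(372,553)),("side",S,(55,222)),("side",S,(685,330))): print(n,onz(n,f(*p),5))
s=[tri((267.4,165.2),S(286,69)),tri((262.2,159.6),S(293,38))];print("green, tip",s)
E
```

```text
nut [ 569.1 -113.3   64. ] [ 566.9 -117.5   64. ] (array([ 570.3, -113.8,   58. ]), [0.3, 0.3])
board front (0.087, np.float64(314.7286197812763))
board R (0.083, np.float64(248.5062265002603))
board side front (0.075, np.float64(313.2935248593664))
board side R (0.098, np.float64(247.85746435043004))
rail (0.12, np.float64(133.7531013595534))
housing front (0.068, np.float64(80.54668290895367))
tray front (0.091, np.float64(130.31059472102356))
stopbar (0.071, np.float64(200.93503549473354))
top [450.5 144.5   5. ]
top [ 477.7 -169.1    5. ]
top [ 725.4 -148.4    5. ]
side [ 478.9 -171.1    5. ]
side [455.6 141.4   5. ]
side [ 725.6 -146.8    5. ]
green, tip [(array([635.7, 149.6,  33.9]), [0.7, 0.7]), (array([648.8, 161.6,  45. ]), [1.1, 1.1])]
```

Measurements agree: rack yaw is about 0.085 and its origin about (590,43). The nut is at about (568.5,-114.5), the same from both views to 3 mm, and the board is 314 x 248. I'm moving over the nut with the jaws closing along x, so the gripper body stays clear of the jars.

```bash
python3 -m pendant '[[[0.68,-0.95,0],[0,0,-0.8],1],[[0.68,-0.95,0],[0,0,-0.8],1],[[0.68,-0.95,0],[0,0,-0.8],1],[[0.68,-0.95,0],[0,0,-0.8],1],[[0.68,-0.95,0],[0,0,-0.8],1],[[0.68,-0.95,0],[0,0,-0.8],1],[[0.68,-0.95,0],[0,0,-0.8],1],[[0.68,-0.95,0],[0,0,-0.8],1],[[0.68,-0.95,0],[0,0,-0.8],1],[[0.68,-0.95,0],[0,0,-0.8],1]]'
python3 -m pendant '[[[0.68,-0.95,0],[0,0,-0.8],1],[[0.68,-0.95,0],[0,0,-0.8],1],[[0.68,-0.95,0],[0,0,-0.8],1],[[0.68,-0.95,0],[0,0,0],1],[[0.68,-0.95,0],[0,0,0],1],[[0.68,-0.95,0],[0,0,0],1],[[0.68,-0.95,0],[0,0,0],1],[[0.68,-0.95,0],[0,0,0],1],[[0.68,-0.95,0],[0,0,0],0.35],[[0.68,-0.95,0],[0,0,0],0.35]]'
```

```text
time: 0.93
tool_pos: [320.9, 225.3, 243.6]
tcp_rot: [-3.141, -0.0, 1.953]
contact_force: [1.6, 0.9, 0.8]
grip_width: 91.5
finger_force: 0.0
time: 1.77
tool_pos: [525.0, -59.7, 243.3]
tcp_rot: [-3.141, -0.0, 1.669]
contact_force: [0.2, -0.3, -0.3]
grip_width: 83.0
finger_force: 0.0
```

```bash
python3 -m pendant '[[[0.48,-0.61,0],[0,0,0],0.35],[[0.48,-0.61,0],[0,0,0],0.35],[[0.48,-0.61,0],[0,0,0],0.35],[[0,0,-0.8],[0,0,0],0.35],[[0,0,-0.8],[0,0,0],0.35],[[0,0,-0.8],[0,0,0],0.35],[[0,0,-0.8],[0,0,0],0.35],[[0,0,-0.6],[0,0,0],0.35],[[0,0,0],[0,0,0],0.35],[[0,0,0],[0,0,0],0.35]]'
python3 - <<'E'
from h import *
im=bot.capture("side");a=im[130:270,300:450];cv2.imwrite("pics/s1.png",cv2.resize(a,None,fx=4,fy=4,interpolation=cv2.INTER_CUBIC)); print(bot.get_obs()["tool_pos"])
E
```

```text
time: 2.6
tool_pos: [567.2, -112.8, 129.0]
tcp_rot: [-3.139, -0.001, 1.67]
contact_force: [-0.3, 0.4, -0.1]
grip_width: 61.8
finger_force: 0.0
[ 568.01315523 -113.06516877  130.26801825]
```

View pics/s1.png

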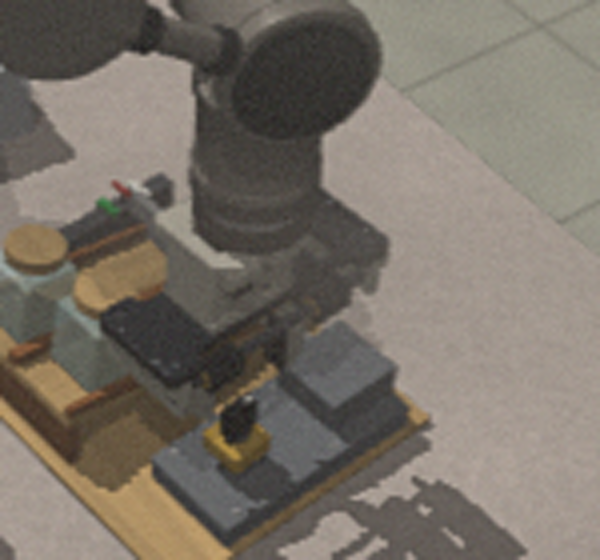

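The gripper, with jaws along x, is above the nut and screw at crop (238,430), clear of jar b. I go down and grip.

```bash
python3 -m pendant '[[[0,-0.03,-0.5],[0,0,0],0.35],[[0,0,-0.5],[0,0,0],0.35],[[0,0,-0.5],[0,0,0],0.35],[[0,0,-0.5],[0,0,0],0.35],[[0,0,-0.45],[0,0,0],0.35],[[0,0,0],[0,0,0],0.35],[[0,0,0],[0,0,0],-1],[[0,0,0],[0,0,0],-1],[[0,0,0],[0,0,0],-1],[[0,0,0],[0,0,0],-1]]'
python3 -m pendant '[[[0,0,0],[0,0,0],-1],[[0,0,0],[0,0,0],-1],[[0,0,0],[0,0,0],-1],[[0,0,0],[0,0,0],-1],[[0,0,0],[0,0,0],-1],[[0,0,0],[0,0,0],-1],[[0,0,0],[0,0,0],-1],[[0,0,0],[0,0,0],-1],[[0,0,0],[0,0,0],-1],[[0,0,0],[0,0,0],-1]]'; python3 -c "
from h import *
o=bot.get_obs();print(o['moment'],o['tool_pos'],o['contact_force'])"
```

```text
time: 3.48
tool_pos: [568.3, -114.1, 57.5]
tcp_rot: [3.14, 0.001, 1.67]
contact_force: [-7.3, -1.7, 3.7]
grip_width: 40.0
finger_force: 5.1
time: 4.32
tool_pos: [566.5, -114.2, 57.2]
tcp_rot: [-3.139, 0.0, 1.67]
contact_force: [-6.2, -1.5, 6.9]
grip_width: 35.6
finger_force: 29.8
[-0.33799489  1.22175187  0.09318527] [ 566.460135   -114.19794912   57.209808  ] [-6.1713226  -1.51024688  6.91929642]
```

```bash
python3 -m pendant '[[[-0.06,0,0],[0,0,0.75],-1],[[0,0,0],[0,0,0.75],-1],[[0,0,0],[0,0,0.75],-1],[[0,0,0],[0,0,0.75],-1],[[0,0,0],[0,0,0.75],-1],[[0,0,0],[0,0,0.75],-1],[[0,0,0],[0,0,0.75],-1],[[0,0,0],[0,0,0.75],-1],[[0,0,0],[0,0,0],-1],[[0,0,0],[0,0,0],-1]]'; python3 -c "
from h import *
o=bot.get_obs();print(o['moment'],o['tool_pos'],o['contact_force'])"
```

```text
time: 5.15
tool_pos: [565.9, -114.5, 57.2]
tcp_rot: [-3.141, 0.001, 2.388]
contact_force: [-3.1, -3.4, 6.3]
grip_width: 35.9
finger_force: 29.9
[-0.57651584  0.7406646   0.17470768] [ 565.85505376 -114.4617788    57.17699865] [-3.06828193 -3.41289628  6.31736561]
```

```bash
python3 -m pendant '[[[0,0,0],[0,0,0],0.35],[[0,0,0],[0,0,0],0.35],[[0,0,0],[0,0,0],0.35],[[0,0,0],[0,0,0],0.35],[[0,0,0],[0,0,0],0.35],[[0,0,0],[0,0,-0.935],0.35],[[0,0,0],[0,0,-0.935],0.35],[[0,0,0],[0,0,-0.935],0.35],[[0,0,0],[0,0,-0.935],0.35],[[0,0,0],[0,0,-0.935],0.35]]'
python3 -m pendant '[[[0,0,0],[0,0,-0.935],0.35],[[0,0,0],[0,0,-0.935],0.35],[[0,0,0],[0,0,-0.935],0.35],[[0,0,0],[0,0,-0.935],0.35],[[0,0,0],[0,0,-0.935],0.35],[[0,0,0],[0,0,-0.935],0.35],[[0,0,0],[0,0,-0.935],0.35],[[0,0,0],[0,0,-0.935],0.35],[[0,0,0],[0,0,-0.935],0.35],[[0,0,0],[0,0,0],0.35]]'
python3 -m pendant '[[[0,0,0],[0,0,0],-1],[[0,0,0],[0,0,0],-1],[[0,0,0],[0,0,0],-1],[[0,0,0],[0,0,0],-1],[[0,0,0],[0,0,0],-1],[[0,0,0],[0,0,0],-1],[[0,0,0],[0,0,0],-1],[[0,0,0],[0,0,0],-1],[[0,0,0],[0,0,0],-1],[[0,0,0],[0,0,0],-1]]'
```

```text
time: 5.98
tool_pos: [565.9, -113.7, 56.1]
tcp_rot: [3.142, -0.0, 1.823]
contact_force: [-0.0, 0.2, -0.2]
grip_width: 61.9
finger_force: 0.0
time: 6.82
tool_pos: [565.9, -113.8, 56.1]
tcp_rot: [-3.142, -0.0, 0.815]
contact_force: [0.4, -0.3, 0.7]
grip_width: 61.6
finger_force: 0.0
time: 7.65
tool_pos: [566.8, -114.7, 56.4]
tcp_rot: [3.139, -0.0, 0.82]
contact_force: [3.1, -3.8, -3.3]
grip_width: 35.6
finger_force: 29.9
```

```bash
python3 -m pendant '[[[0,0,0],[0,0,0.63],-1],[[0,0,0],[0,0,0.63],-1],[[0,0,0],[0,0,0.63],-1],[[0,0,0],[0,0,0.63],-1],[[0,0,0],[0,0,0.63],-1],[[0,0,0],[0,0,0.63],-1],[[0,0,0],[0,0,0.63],-1],[[0,0,0],[0,0,0.63],-1],[[0,0,0],[0,0,0],-1],[[0,0,0],[0,0,0],-1]]'
python3 -m pendant '[[[0,0,0],[0,0,0],0.35],[[0,0,0],[0,0,0],0.35],[[0,0,0],[0,0,0],0.35],[[0,0,0],[0,0,0],0.35],[[0,0,0],[0,0,0],0.35],[[0,0,0.4],[0,0,0],0.35],[[0,0,0.4],[0,0,0],0.35],[[0,0,0.2],[0,0,0],0.35],[[0,0,0],[0,0,0],0.35],[[0,0,0],[0,0,0],0.35]]'
python3 - <<'E'
from h import *
im=bot.capture("top");a=im[122:242,255:405];cv2.imwrite("pics/t2.png",cv2.resize(a,None,fx=5,fy=5,interpolation=cv2.INTER_CUBIC))
print(mask("top","red",im),mask("top","green",im))
E
```

```text
time: 8.48
tool_pos: [566.5, -114.5, 56.3]
tcp_rot: [3.14, 0.001, 1.422]
contact_force: [3.8, -3.5, -2.1]
grip_width: 35.6
finger_force: 29.9
time: 9.32
tool_pos: [565.9, -113.8, 86.3]
tcp_rot: [3.141, 0.0, 1.424]
contact_force: [-0.1, -1.4, -0.2]
grip_width: 61.9
finger_force: 0.0
[(20, [267.0, 158.85], [262, 158, 11, 3])] [(24, [267.5, 165.25], [264, 164, 8, 4])]
```

View pics/t2.png

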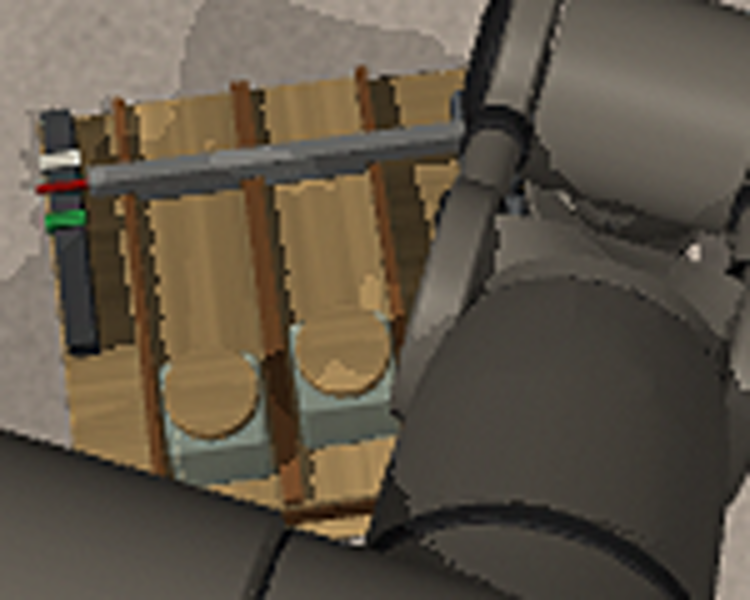

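Nothing disturbed: jars are unchanged, the pointer is still at top-view row 158.9 and the green clip at row 165.2, both visible past the arm. I compute the required turn and go to the adjuster.

```bash
python3 - <<'E'
from h import *
for zr,zg in((46,41),(45,42),(44,40)):
    d=onz("top",(267.0,158.85),zr)-onz("top",(267.4,165.25),zg); u=np.array([np.cos(.085),np.sin(.085)])
    print(zr,zg,d[:2]@u,d[:2]@u/16/.985)
E
python3 -m pendant '[[[0,0,0],[0,0,-1],0.35],[[0,0,0],[0,0,-1],0.35],[[0,0,0],[0,0,-1],0.35],[[0,0,0],[0,0,-1],0.35],[[0,0,0],[0,0,-1],0.35],[[0,0,0],[0,0,-1],0],[[0,0,0],[0,0,-1],0],[[0,0,0],[0,0,-1],0],[[0,0,0],[0,0,-1],-0.3],[[0,0,0],[0,0,-1],-0.3]]'
python3 -m pendant '[[[0,0,0],[0,0,-1],-0.3],[[0,0,0],[0,0,0],-0.3],[[0,0,0],[0,0,0],-1],[[0,0,0],[0,0,0],-1],[[0,0,0],[0,0,0],-1],[[0,0,0],[0,0,0],-1],[[0,0,0],[0,0,0],-1],[[0,0,0],[0,0,0],-1],[[0,0,0],[0,0,0],-1],[[0,0,0],[0,0,0],-1]]'
```

```text
46 41 16.067367066292853 1.019502986439902
45 42 16.691009870734877 1.0590742303765786
44 40 16.40100406083757 1.0406728464998458
time: 10.2
tool_pos: [565.4, -113.7, 85.3]
tcp_rot: [-3.141, 0.001, 0.218]
contact_force: [-0.5, 0.5, -0.1]
grip_width: 37.1
finger_force: 0.0
time: 11.03
tool_pos: [566.1, -115.1, 86.3]
tcp_rot: [3.14, -0.001, 0.105]
contact_force: [-0.1, -5.5, -0.8]
grip_width: 11.8
finger_force: 30.5
```

```bash
python3 -m pendant '[[[0,0,0],[0,0,0.9],-1],[[0,0,0],[0,0,0.9],-1],[[0,0,0],[0,0,0.9],-1],[[0,0,0],[0,0,0.9],-1],[[0,0,0],[0,0,0.9],-1],[[0,0,0],[0,0,0.9],-1],[[0,0,0],[0,0,0.9],-1],[[0,0,0],[0,0,0.9],-1],[[0,0,0],[0,0,0.9],-1],[[0,0,0],[0,0,0],-1]]'
cat > look.py <<'E'
from h import *
import sys
ims=[bot.capture("top") for _ in range(3)]
im=np.mean(ims,0).astype(np.uint8)
print(bot.get_obs()["tcp_rot"][2],mask("top","red",im),mask("top","green",im))
a=im[145:180,250:290];cv2.imwrite(sys.argv[1],cv2.resize(a,None,fx=14,fy=14,interpolation=cv2.INTER_CUBIC))
p=im[150:175,264:272].astype(int)
print("row: R-G, G-R", [(150+i,int((r[:,2]-r[:,1]).mean()),int((r[:,1]-r[:,2]).mean())) for i,r in enumerate(p)])
E
python3 look.py pics/p1.png
```

```text
time: 11.87
tool_pos: [566.3, -115.3, 86.3]
tcp_rot: [3.14, 0.001, 1.083]
contact_force: [2.0, -4.9, -1.9]
grip_width: 11.8
finger_force: 30.8
1.0777015596313693 [(18, [267.5, 164.0], [263, 163, 10, 3])] [(12, [267.67, 166.08], [264, 165, 9, 3])]
row: R-G, G-R [(150, 3, -3), (151, 2, -2), (152, 2, -2), (153, 6, -6), (154, 5, -5), (155, 4, -4), (156, 1, -1), (157, 1, -1), (158, 2, -2), (159, 1, -1), (160, 2, -2), (161, 2, -2), (162, -3, 3), (163, 19, -19), (164, 126, -126), (165, 30, -30), (166, -102, 102), (167, -28, 28), (168, -1, 1), (169, 1, -1), (170, 3, -3), (171, 3, -3), (172, 3, -3), (173, 4, -4), (174, 3, -3)]
```

View pics/p1.png

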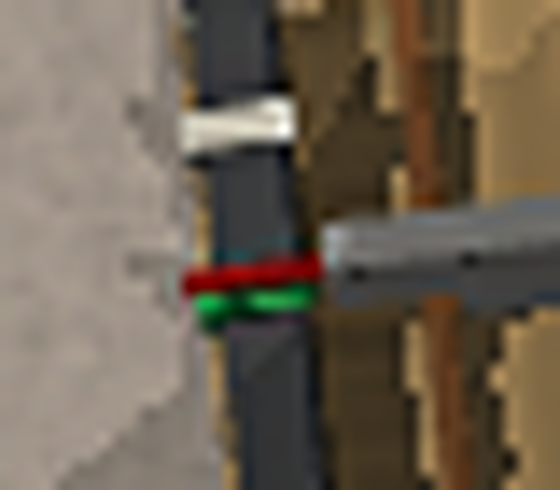

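The red pointer at row 164.0 now lies over the upper part of the green clip (about rows 163.5 to 167), so a little more turn is needed. I refine this with sub-pixel centroids from both views.

```bash
cat > fine.py <<'E'
from h import *
def cen(im,box,sgn):
    x0,y0,x1,y1=box; p=cv2.GaussianBlur(im,(0,0),.5)[y0:y1,x0:x1].astype(float)
    w=(p[:,:,2]-np.maximum(p[:,:,1],p[:,:,0])) if sgn>0 else (p[:,:,1]-np.maximum(p[:,:,2],p[:,:,0])); w=np.clip(w-12,0,None)
    yy,xx=np.mgrid[y0:y1,x0:x1]; return np.array([(w*xx).sum(),(w*yy).sum()])/w.sum(), int(w.sum())
BT=(258,152,276,174); BS=(318,168,342,190)
def both(t,s,tag):
    for n,im,b in(("top",t,BT),("side",s,BS)):
        print(tag,n,"red",cen(im,b,1),"green",cen(im,b,-1))
    return cen(t,BT,1)[0],cen(s,BS,1)[0],cen(t,BT,-1)[0],cen(s,BS,-1)[0]
if __name__=="__main__":
    np.set_printoptions(precision=2,suppress=True)
    a=both(cv2.imread("pics/top0.png"),cv2.imread("pics/side0.png"),"start")
    t=np.mean([bot.capture("top") for _ in range(3)],0).astype(np.float32);s=np.mean([bot.capture("side") for _ in range(3)],0).astype(np.float32)
    b=both(t,s,"now")
    pg,_=tri(a[2],a[3]);pr0,_=tri(a[0],a[1]);pr1,_=tri(b[0],b[1])
    R=np.array([[np.cos(.085),np.sin(.085),0],[-np.sin(.085),np.cos(.085),0],[0,0,1]])
    for q in(pg,pr0,pr1): print(R@(q-[590,43,0]))
E
python3 fine.py
```

```text
start top red (array([267.66, 159.6 ]), 1454) green (array([267.64, 165.3 ]), 961)
start side red (array([330.14, 180.87]), 402) green (array([326.6 , 181.18]), 230)
now top red (array([267.48, 163.71]), 1538) green (array([267.38, 166.14]), 498)
now side red (array([328.42, 180.76]), 442) green (array([325.89, 181.26]), 153)
[ 53.34 101.57  36.26]
[ 69.78 101.13  28.77]
[ 59.4  101.28  34.21]
```

```bash
sed -i 's/w-12,0,None)/w-(45 if sgn>0 else 12),0,None)/' fine.py; python3 - <<'E'
import cv2,numpy as np
im=cv2.imread("pics/side0.png").astype(int)
d=im[:,:,2]-np.maximum(im[:,:,1],im[:,:,0])
print(d[172:186,322:340]); g=im[:,:,1]-np.maximum(im[:,:,2],im[:,:,0]); print(g[176:188,320:336])
E
python3 fine.py
```

```text
[[ 12   9  10   6   9   6  11  11  10   7  16   8  10  10   6   9  11   9]
 [ 10   7  10   6  12   9  12  10  12  10   9   9  11  11   7  10   8   5]
 [ 13  11  11  11   9  11  10  11   8   9   9   9   7  13   9   6   2   0]
 [  9   9  10  14  10  17  34  32   9   7   7   5   5  11   3   6   1   3]
 [ 14  11   8  10  12  13  29  46  37   8   1   5   8   5   4   6   5   2]
 [ 11  12   5  10  10  11  13  27  44  44  17   2   5   5   4   6   7   3]
 [ 10  11  11  10  11  12  11   8  20  42  35   4   4   1   5   4   6   7]
 [ 12  13   4 -16  -8  10   9   6  10  13  16   5   3   5   4   7   4   3]
 [  9   5 -23 -43 -38 -23   3   1   6   3   7   4   2   1   4   4   3   2]
 [  9  10  -9 -27 -47 -41 -20   0   6   2   3  10   5   2   2   5   4   0]
 [ 12   6   8   2 -19 -44 -45 -30   0   4   2   1   4   5   5   5   6   3]
 [  4   5   3   6  -5 -20 -25  -3   3   9   5   5   2   1   4   5   4   1]
 [  9   4   2   1   7   0  -5   5   7   2   7   4   1   2   1   8   3   3]
 [  3   3   3   4   4   7   8   4   7  -1   8   5   2   8   7   3   3   3]]
[[ -7 -10 -14 -11  -8 -10 -12 -13 -29 -46 -37  -8
[... 591 characters left out ...]
  -4  -7   1  -8  -5  -2  -8]
 [  1  -6  -2   0  -7  -7  -2  -5  -4  -4  -4  -4  -6 -12 -19 -25]
 [ -1  -2  -9  -6  -2  -5  -2  -5  -6  -6 -10 -20 -26 -28 -18 -16]]
start top red (array([267.03, 158.68]), 498) green (array([267.64, 165.3 ]), 961)
start side red (array([nan, nan]), 0) green (array([326.6 , 181.18]), 230)
now top red (array([267.43, 164.05]), 733) green (array([267.37, 166.14]), 496)
now side red (array([326.67, 178.67]), 9) green (array([325.87, 181.25]), 156)
[ 53.34 101.57  36.26]
[nan nan nan]
[ 53.14 100.79  48.31]fine.py:5: RuntimeWarning: invalid value encountered in divide
  yy,xx=np.mgrid[y0:y1,x0:x1]; return np.array([(w*xx).sum(),(w*yy).sum()])/w.sum(), int(w.sum())
```

```bash
sed -i 's/(45 if sgn>0 else 12)/((45 if x0<300 else 17) if sgn>0 else 12)/; s/BS=.*/BS=(320,172,338,185)/' fine.py; python3 fine.py
```

```text
start top red (array([267.03, 158.68]), 498) green (array([267.64, 165.3 ]), 961)
start side red (array([329.86, 176.63]), 166) green (array([326.6 , 181.18]), 230)
now top red (array([267.43, 164.05]), 733) green (array([267.38, 166.14]), 497)
now side red (array([326.19, 178.11]), 219) green (array([325.9 , 181.27]), 158)
[ 53.34 101.57  36.26]
[ 66.86 100.43  49.69]
[ 51.59 100.64  52.05]
```

Triangulation holds up. The pointer moved 15.27 mm in x, against 15.3 expected for the measured turn, and rose 2.4 mm, against 2.6. It stands well above the clip, so parallax misleads the top view. It has overshot by about 1.7 mm, so I turn back 0.11 rad and use the white clip as a cross-check of the clip height.

```bash
python3 -m pendant '[[[0,0,0],[0,0,-0.3],-1],[[0,0,0],[0,0,-0.3],-1],[[0,0,0],[0,0,-0.3],-1],[[0,0,0],[0,0,0],-1],[[0,0,0],[0,0,0],-1],[[0,0,0],[0,0,0],-1],[[0,0,0],[0,0,0],-1],[[0,0,0],[0,0,0],-1],[[0,0,0],[0,0,0],-1],[[0,0,0],[0,0,0],-1]]'
python3 fine.py; python3 - <<'E'
from h import *
t=np.mean([bot.capture("top") for _ in range(3)],0);s=np.mean([bot.capture("side") for _ in range(3)],0)
np.set_printoptions(precision=1,suppress=True,linewidth=150)
print(t[149:159,260:276].min(2).astype(int)); print(s[168:186,326:346].min(2).astype(int))
E
```

```text
time: 13.75
tool_pos: [566.3, -115.3, 86.3]
tcp_rot: [3.139, 0.001, 0.969]
contact_force: [0.5, -5.2, -0.6]
grip_width: 11.8
finger_force: 30.7
start top red (array([267.03, 158.68]), 498) green (array([267.64, 165.3 ]), 961)
start side red (array([329.86, 176.63]), 166) green (array([326.6 , 181.18]), 230)
now top red (array([267.5, 163.4]), 718) green (array([267.54, 165.82]), 756)
now side red (array([326.67, 177.95]), 218) green (array([326.03, 181.25]), 190)
[ 53.34 101.57  36.26]
[ 66.86 100.43  49.69]
[ 53.31 100.3   51.98]
[[139 116  93  58  55  59  59  60  62  33  36  45  45  44  44  44]
 [143 112 118  59  53  58  58  58  60  31  24  43  43  43  44  28]
 [138 114 121  70  50  52  49  46  44  28  13  39  44  46  49  29]
 [110 116 121  57  35  47  85 101 140 207 174  39  42  47  29  30]
 [109 110 122 178 179 177 176 174 171 171 203  37  43  49  31  34]
 [110 109 120 177 176 178 179 189 185 199 221  47  49  35  36  36]
 [113 114 111 167 126 112  85  54  45  52  25  46  31  34  35  35]
 [146 116 116  65  23  45  49  52  53  56  14  52  33  35  36  35]
 [144 144 118  98  60  53  
[... 902 characters left out ...]
01  77  75  67  55  73 106 135 135]
 [ 56  83 121 129 102  83  72  77 109 151 159 123  67  57  62  58  71 108 136 136]
 [ 69  58  65  84 103 107  93  75  78  90  92  71  57  58  61  62  70 104 134 137]
 [ 64  62  56  78 105 116 108  96  70  59  61  56  61  61  60  60  68 103 134 136]
 [ 66  60  65  80  86 101 108 105  87  68  58  58  58  59  61  63  62  85 111  98]
 [ 64  62  66  80  80  82  99 109 111  97  69  62  59  59  61  64  61  69  71  67]
 [ 72  64  73  83  79  82  82  94 112 112 104  78  61  63  64  67  63  65  59  56]
 [ 76  65  59  70  83  83  79  82  91 108 111 104  79  65  62  63  59  57  54  57]
 [ 64  57  56  59  70  82  81  82  79  82 102 109 101  77  61  56  50  63  66  70]]
```

```bash
python3 - <<'E'
from h import *
t=np.mean([bot.capture("top") for _ in range(2)],0);s=np.mean([bot.capture("side") for _ in range(2)],0)
def c(im,x0,y0,x1,y1,b):
    w=np.clip(im[y0:y1,x0:x1].min(2)-b,0,None);yy,xx=np.mgrid[y0:y1,x0:x1];return (w*xx).sum()/w.sum(),(w*yy).sum()/w.sum()
R=np.array([[np.cos(.085),np.sin(.085),0],[-np.sin(.085),np.cos(.085),0],[0,0,1]])
a=c(t,263,151,271,156,80);
for b in (c(s,331,174,338,180,110),c(s,331,175,338,179,140)):
    q,r=tri(a,b);print(a,b,R@(q-[590,43,0]),r)
    d=tri((267.64,165.3),(326.6,181.18));print(d[1])
E
```

```text
(np.float64(266.7593632958802), np.float64(153.42158239700373)) (np.float64(333.77908415841586), np.float64(175.81559405940595)) [ 83.18406441 100.13581942  43.85143207] [0.2, 0.2]
[0.5, 0.5]
(np.float64(266.7593632958802), np.float64(153.42158239700373)) (np.float64(334.1709183673469), np.float64(176.35969387755102)) [ 84.65635045 100.31599437  40.24818858] [0.1, 0.1]
[0.5, 0.5]
```

```bash
python3 -m pendant '[[[0,0,0],[0,0,0.2],-1],[[0,0,0],[0,0,0],-1],[[0,0,0],[0,0,0],-1],[[0,0,0],[0,0,0],0.35],[[0,0,0],[0,0,0],0.35],[[0,0,0],[0,0,0],0.35],[[0,0,0],[0,0,0],0.35],[[0,0,0],[0,0,0],0.35],[[0,0,0],[0,0,0],0.35],[[0,0,0],[0,0,0],0.35]]'
python3 fine.py | tail -1
python3 -m pendant '[[[0,0,0],[0,0,0.72],0.35],[[0,0,0],[0,0,0.72],0.35],[[0,0,0],[0,0,0.72],0.35],[[0,0,0],[0,0,0.72],0.35],[[0,0,0],[0,0,0.72],0.35],[[0,0,-0.35],[0,0,0],0.35],[[0,0,-0.35],[0,0,0],0.35],[[0,0,-0.25],[0,0,0],0.35],[[0,0,0],[0,0,0],0.35],[[0,0,0],[0,0,0],-1]]'
python3 -m pendant '[[[0,0,0],[0,0,0],-1],[[0,0,0],[0,0,0],-1],[[0,0,0],[0,0,0],-1],[[0,0,0],[0,0,0],-1],[[0,0,0],[0,0,0],-1],[[0,0,0],[0,0,0],-1],[[0,0,0],[0,0,0],-1],[[0,0,0],[0,0,0],-1],[[0,0,0],[0,0,0],-1],[[0,0,0],[0,0,0],-1]]'
```

```text
time: 15.38
tool_pos: [565.9, -113.7, 86.2]
tcp_rot: [-3.142, 0.0, 0.992]
contact_force: [0.2, -0.4, -0.7]
grip_width: 53.8
finger_force: 0.0
[ 52.87 100.06  52.48]
time: 16.52
tool_pos: [565.3, -113.7, 56.6]
tcp_rot: [-3.14, -0.0, 1.423]
contact_force: [-0.0, -0.1, 0.2]
grip_width: 59.0
finger_force: 0.0
time: 17.35
tool_pos: [566.6, -114.0, 58.2]
tcp_rot: [3.14, 0.0, 1.424]
contact_force: [4.7, 0.0, 1.2]
grip_width: 35.6
finger_force: 29.9
```

Gripped on the flats with the pointer at 52.9, as intended. Tightening in two strokes: 0.7 rad, regrip, then the rest.

```bash
python3 -m pendant '[[[0,0,0],[0,0,-0.73],-1],[[0,0,0],[0,0,-0.73],-1],[[0,0,0],[0,0,-0.73],-1],[[0,0,0],[0,0,-0.73],-1],[[0,0,0],[0,0,-0.73],-1],[[0,0,0],[0,0,-0.73],-1],[[0,0,0],[0,0,-0.73],-1],[[0,0,0],[0,0,-0.73],-1],[[0,0,0],[0,0,0],-1],[[0,0,0],[0,0,0],-1]]'
python3 -m pendant '[[[0,0,0],[0,0,0],0.35],[[0,0,0],[0,0,0],0.35],[[0,0,0],[0,0,0],0.35],[[0,0,0],[0,0,0],0.35],[[0,0,0],[0,0,0],0.35],[[0,0,0],[0,0,0.935],0.35],[[0,0,0],[0,0,0.935],0.35],[[0,0,0],[0,0,0.935],0.35],[[0,0,0],[0,0,0.935],0.35],[[0,0,0],[0,0,0.935],0.35]]'
python3 -m pendant '[[[0,0,0],[0,0,0.935],0.35],[[0,0,0],[0,0,0.935],0.35],[[0,0,0],[0,0,0.935],0.35],[[0,0,0],[0,0,0.935],0.35],[[0,0,0],[0,0,0.935],0.35],[[0,0,0],[0,0,0.935],0.35],[[0,0,0],[0,0,0.935],0.35],[[0,0,0],[0,0,0.935],0.35],[[0,0,0],[0,0,0.935],0.35],[[0,0,0],[0,0,0],-1]]'
python3 -m pendant '[[[0,0,0],[0,0,0],-1],[[0,0,0],[0,0,0],-1],[[0,0,0],[0,0,0],-1],[[0,0,0],[0,0,0],-1],[[0,0,0],[0,0,0],-1],[[0,0,0],[0,0,0],-1],[[0,0,0],[0,0,0],-1],[[0,0,0],[0,0,0],-1],[[0,0,0],[0,0,0],-1],[[0,0,0],[0,0,0],-1]]'; python3 -c "
from h import *
print(bot.get_obs()['moment'])"
```

```text
time: 18.18
tool_pos: [567.2, -114.4, 58.2]
tcp_rot: [3.139, -0.002, 0.722]
contact_force: [6.6, -1.2, -0.3]
grip_width: 35.6
finger_force: 29.8
time: 19.02
tool_pos: [565.6, -113.8, 57.6]
tcp_rot: [-3.141, 0.0, 1.29]
contact_force: [-0.2, 0.5, -0.7]
grip_width: 62.2
finger_force: 0.0
time: 19.85
tool_pos: [565.6, -113.8, 57.6]
tcp_rot: [-3.141, -0.001, 2.298]
contact_force: [-1.3, 0.2, -0.2]
grip_width: 58.5
finger_force: 0.0
time: 20.68
tool_pos: [565.6, -114.0, 57.7]
tcp_rot: [-3.141, -0.0, 2.294]
contact_force: [-3.4, -3.4, 2.4]
grip_width: 36.0
finger_force: 29.9
[-0.4846465   0.56757415  0.03823437]
```

```bash
M="from h import *
print(bot.get_obs()['moment'],bot.get_obs()['tcp_rot'][2])"
python3 -m pendant '[[[0,0,0],[0,0,-0.65],-1],[[0,0,0],[0,0,-0.65],-1],[[0,0,0],[0,0,-0.65],-1],[[0,0,0],[0,0,-0.65],-1],[[0,0,0],[0,0,-0.65],-1],[[0,0,0],[0,0,-0.65],-1],[[0,0,0],[0,0,-0.65],-1],[[0,0,0],[0,0,-0.6],-1],[[0,0,0],[0,0,0],-1],[[0,0,0],[0,0,0],-1]]'; python3 -c "$M"
python3 -m pendant '[[[0,0,0],[0,0,-0.2],-1],[[0,0,0],[0,0,-0.2],-1],[[0,0,0],[0,0,0],-1],[[0,0,0],[0,0,0],-1],[[0,0,0],[0,0,0],-1],[[0,0,0],[0,0,0],-1],[[0,0,0],[0,0,0],-1],[[0,0,0],[0,0,0],-1],[[0,0,0],[0,0,0],-1],[[0,0,0],[0,0,0],-1]]'; python3 -c "$M"
```

```text
time: 21.52
tool_pos: [566.3, -113.7, 57.7]
tcp_rot: [3.141, -0.0, 1.677]
contact_force: [0.8, -1.1, -0.5]
grip_width: 35.5
finger_force: 29.9
[-0.17756125 -0.03299703 -0.16382718] 1.6773099772175204
time: 22.35
tool_pos: [566.4, -113.8, 57.8]
tcp_rot: [3.14, -0.0, 1.628]
contact_force: [4.4, 1.5, -3.6]
grip_width: 36.0
finger_force: 29.9
[ 0.14038882 -0.86635017 -0.14886439] 1.6277366992622795
```

```bash
M="from h import *
print(bot.get_obs()['moment'],bot.get_obs()['tcp_rot'][2])"
python3 -m pendant '[[[0,0,0],[0,0,-0.25],-1],[[0,0,0],[0,0,-0.25],-1],[[0,0,0],[0,0,0],-1],[[0,0,0],[0,0,0],-1],[[0,0,0],[0,0,0],-1],[[0,0,0],[0,0,0],-1],[[0,0,0],[0,0,0],-1],[[0,0,0],[0,0,0],-1],[[0,0,0],[0,0,0],-1],[[0,0,0],[0,0,0],-1]]'; python3 -c "$M"
python3 -m pendant '[[[0,0,0],[0,0,-0.25],-1],[[0,0,0],[0,0,-0.25],-1],[[0,0,0],[0,0,0],-1],[[0,0,0],[0,0,0],-1],[[0,0,0],[0,0,0],-1],[[0,0,0],[0,0,0],-1],[[0,0,0],[0,0,0],-1],[[0,0,0],[0,0,0],-1],[[0,0,0],[0,0,0],-1],[[0,0,0],[0,0,0],-1]]'; python3 -c "$M"
```

```text
time: 23.18
tool_pos: [566.3, -113.2, 57.8]
tcp_rot: [3.141, 0.0, 1.571]
contact_force: [6.0, 3.4, -2.4]
grip_width: 36.1
finger_force: 31.0
[ 0.54028265 -0.76573586  1.06961984] 1.5709419374418074
time: 24.02
tool_pos: [566.3, -113.3, 57.9]
tcp_rot: [3.141, 0.0, 1.512]
contact_force: [4.7, 2.8, -2.5]
grip_width: 36.9
finger_force: 32.6
[ 0.42325344 -0.73829197  1.34486727] 1.5116172194528166
```

The moment jumped to +1.07 N m against the stop, so the nut is fully tight. I release, rise and check the pointer.

```bash
python3 -m pendant '[[[0,0,0],[0,0,0.5],-1],[[0,0,0],[0,0,0],0.35],[[0,0,0],[0,0,0],0.35],[[0,0,0],[0,0,0],0.35],[[0,0,0],[0,0,0],0.35],[[0,0,0],[0,0,0],0.35],[[0,0,0.9],[0,0,0],0.35],[[0,0,0.9],[0,0,0],0.35],[[0,0,0.9],[0,0,0],0.35],[[0,0,0.9],[0,0,0],0.35]]'
python3 -m pendant '[[[-0.5,0.8,0.5],[0,0,-0.9],0.09],[[-0.5,0.8,0.5],[0,0,-0.9],0.09],[[-0.6,0.8,0],[0,0,-0.9],0.09],[[-0.6,0.8,0],[0,0,-0.9],0.09],[[-0.6,0.8,0],[0,0,-0.9],0.09],[[-0.7,0.8,0],[0,0,-0.9],0.09],[[0,0,0],[0,0,-0.9],0.09],[[0,0,0],[0,0,-0.9],0.09],[[0,0,0],[0,0,-0.9],0.09],[[0,0,0],[0,0,-0.9],0.09]]'
python3 fine.py
```

```text
time: 24.85
tool_pos: [565.5, -113.8, 166.8]
tcp_rot: [-3.141, -0.0, 1.567]
contact_force: [0.3, -0.3, 0.4]
grip_width: 62.1
finger_force: 0.0
time: 25.68
tool_pos: [460.6, 30.3, 195.9]
tcp_rot: [3.141, 0.0, 0.482]
contact_force: [0.3, -0.2, 0.3]
grip_width: 49.7
finger_force: 0.0
start top red (array([267.03, 158.68]), 498) green (array([267.64, 165.3 ]), 961)
start side red (array([329.86, 176.63]), 166) green (array([326.6 , 181.18]), 230)
now top red (array([267.42, 163.51]), 410) green (array([266.63, 166.01]), 395)
now side red (array([nan, nan]), 0) green (array([nan, nan]), 0)
[ 53.34 101.57  36.26]
[ 66.86 100.43  49.69]
[nan nan nan]fine.py:5: RuntimeWarning: invalid value encountered in divide
  yy,xx=np.mgrid[y0:y1,x0:x1]; return np.array([(w*xx).sum(),(w*yy).sum()])/w.sum(), int(w.sum())
```

The pointer stayed put, red at row 163.5. Next I line up behind both jars with the jaws 50 mm open, one finger centred on each lane, and go down.

```bash
python3 -m pendant '[[[0,0.06,0],[0,0,-0.825],0.09],[[0,0,0],[0,0,-0.825],0.09],[[0,0,0],[0,0,-0.825],0.09],[[0,0,0],[0,0,-0.825],0.09],[[0,0,-0.8],[0,0,0],0.09],[[0,0,-0.8],[0,0,0],0.09],[[0,0,-0.8],[0,0,0],0.09],[[0,0,-0.8],[0,0,0],0.09],[[0,0,-0.2],[0,0,0],0.09],[[0,0,0],[0,0,0],0.09]]'
python3 - <<'E'
from h import *
im=bot.capture("side");a=im[140:280,260:410];cv2.imwrite("pics/s3.png",cv2.resize(a,None,fx=4,fy=4,interpolation=cv2.INTER_CUBIC)); print(bot.get_obs()["tool_pos"],bot.get_obs()["contact_force"])
E
```

```text
time: 26.82
tool_pos: [459.8, 31.9, 92.4]
tcp_rot: [-3.141, 0.004, 0.093]
contact_force: [-0.6, 0.8, -0.1]
grip_width: 50.2
finger_force: 0.0
[460.82560592  31.90143271  93.70902772] [0.07081303 0.2606217  0.27651695]
```

View pics/s3.png

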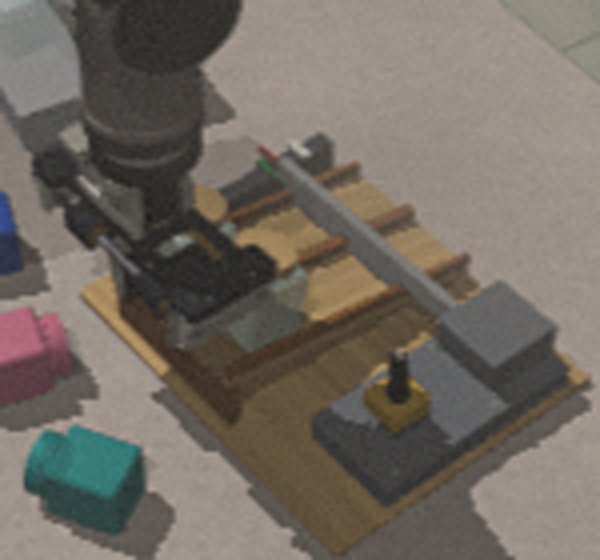

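The fingers stand just behind the jars at the tray's upper end, around crop (185,325), with the body above the lids. Nut and adjuster look fine at (398,395). I push down the slope.

```bash
python3 -m pendant '[[[0.25,0.021,-0.043],[0,0,0],0.09],[[0.25,0.021,-0.043],[0,0,0],0.09],[[0.25,0.021,-0.043],[0,0,0],0.09],[[0.25,0.021,-0.043],[0,0,0],0.09],[[0.25,0.021,-0.043],[0,0,0],0.09],[[0.25,0.021,-0.043],[0,0,0],0.09],[[0.25,0.021,-0.043],[0,0,0],0.09],[[0.25,0.021,-0.043],[0,0,0],0.09],[[0.25,0.021,-0.043],[0,0,0],0.09],[[0.25,0.021,-0.043],[0,0,0],0.09]]'
python3 -c "
from h import *
im=bot.capture('top');a=im[122:242,250:400];cv2.imwrite('pics/t4.png',cv2.resize(a,None,fx=5,fy=5,interpolation=cv2.INTER_CUBIC));o=bot.get_obs();print(o['contact_force'],o['moment'])"
```

```text
time: 27.7
tool_pos: [536.6, 38.3, 80.7]
tcp_rot: [3.142, 0.0, 0.092]
contact_force: [-1.7, -1.2, 1.5]
grip_width: 50.1
finger_force: 1.2
[ 0.72934925 -0.5796469  -0.99659579] [-0.09515183  0.1046579  -0.00300603]
```

View pics/t4.png

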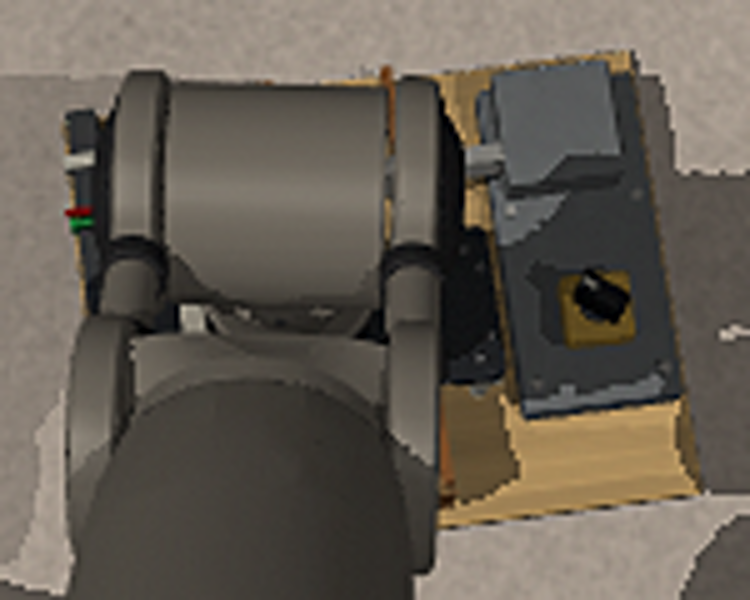

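The arm hides the jars here. The nut is square to the housing again at (598,310), the same as at the start, and the adjuster is turned. I push on, slowing near the stop.

```bash
python3 -m pendant '[[[0.2,0.017,-0.034],[0,0,0],0.09],[[0.2,0.017,-0.034],[0,0,0],0.09],[[0.2,0.017,-0.034],[0,0,0],0.09],[[0.2,0.017,-0.034],[0,0,0],0.09],[[0.1,0.008,-0.017],[0,0,0],0.09],[[0.1,0.008,-0.017],[0,0,0],0.09],[[0.1,0.008,-0.017],[0,0,0],0.09],[[0,0,0],[0,0,0],0.09],[[0,0,0],[0,0,0],0.09],[[0,0,0],[0,0,0],0.09]]'
cat > f.py <<'E'
from plant import bot
o=bot.get_obs();print(o['contact_force'].round(1),o['moment'].round(2),o['tool_pos'].round(1))
E
python3 f.py
python3 -m pendant '[[[0.07,0.006,-0.012],[0,0,0],0.09],[[0.07,0.006,-0.012],[0,0,0],0.09],[[0,0,0],[0,0,0],0.09],[[0,0,0],[0,0,0],0.09],[[0,0,0],[0,0,0],0.09],[[0,0,0],[0,0,0],0.09],[[0,0,0],[0,0,0],0.09],[[0,0,0],[0,0,0],0.09],[[0,0,0],[0,0,0],0.09],[[0,0,0],[0,0,0],0.09]]'
python3 f.py
```

```text
time: 28.58
tool_pos: [569.1, 41.0, 75.4]
tcp_rot: [3.141, -0.001, 0.092]
contact_force: [-0.3, 0.2, 0.6]
grip_width: 50.0
finger_force: 0.0
[-0.3  0.2  0.6] [-0.04  0.16  0.05] [569.1  41.   75.4]
time: 29.42
tool_pos: [573.1, 41.4, 74.5]
tcp_rot: [3.141, -0.0, 0.092]
contact_force: [0.6, 0.5, -0.4]
grip_width: 50.3
finger_force: 0.0
[ 0.6  0.5 -0.4] [-0.07  0.24 -0.02] [573.1  41.4  74.5]
```

```bash
for i in 1; do python3 -m pendant '[[[0.06,0.005,-0.01],[0,0,0],0.09],[[0.06,0.005,-0.01],[0,0,0],0.09],[[0,0,0],[0,0,0],0.09],[[0,0,0],[0,0,0],0.09],[[0,0,0],[0,0,0],0.09],[[0,0,0],[0,0,0],0.09],[[0,0,0],[0,0,0],0.09],[[0,0,0],[0,0,0],0.09],[[0,0,0],[0,0,0],0.09],[[0,0,0],[0,0,0],0.09]]' >/dev/null;python3 f.py; done
python3 -m pendant '[[[0.06,0.005,-0.01],[0,0,0],0.09],[[0,0,0],[0,0,0],0.09],[[0,0,0],[0,0,0],0.09],[[0,0,0],[0,0,0],0.09],[[0,0,0],[0,0,0],0.09],[[0,0,0],[0,0,0],0.09],[[0,0,0],[0,0,0],0.09],[[0,0,0],[0,0,0],0.09],[[0,0,0],[0,0,0],0.09],[[0,0,0],[0,0,0],0.09]]' >/dev/null;python3 f.py
```

```text
[-11.   -1.3   8.7] [-0.14  1.87  0.14] [574.2  41.6  74. ]
[-16.   -2.   14.2] [-0.28  2.77  0.16] [574.4  41.7  73.8]
```

```bash
python3 -m pendant '[[[-0.06,-0.005,0.01],[0,0,0],0.09],[[-0.06,-0.005,0.01],[0,0,0],0.09],[[-0.06,-0.005,0.01],[0,0,0],0.09],[[-0.06,-0.005,0.01],[0,0,0],0.09],[[-0.4,-0.034,0.068],[0,0,0],0.09],[[-0.8,-0.068,0.138],[0,0,0],0.09],[[-0.9,-0.077,0.154],[0,0,0],0.09],[[-0.9,-0.077,0.154],[0,0,0],0.09],[[-0.6,-0.051,0.3],[0,0,0],0.09],[[0,0,0.8],[0,0,0],0.09]]'; python3 f.py
python3 -m pendant '[[[0,0,0.9],[0,0,0],0.09],[[0,0,0.9],[0,0,0],0.09],[[0,0,0.9],[0,0,0],0.09],[[-0.4,-0.9,0.5],[0,0,0],0.09],[[-0.4,-0.9,0],[0,0,0],0.09],[[-0.4,-0.9,0],[0,0,0],0.09],[[-0.4,-0.9,0],[0,0,0],0.09],[[-0.4,-0.9,0],[0,0,0],0.09],[[-0.4,-0.9,0],[0,0,0],0.09],[[0,0,0],[0,0,0],0.09]]'
python3 - <<'E'
from h import *
t=bot.capture("top");s=bot.capture("side");cv2.imwrite("pics/t5.png",t);cv2.imwrite("pics/s5.png",s)
a=cv2.resize(t[122:222,255:385],None,fx=5,fy=5,interpolation=cv2.INTER_CUBIC)[:,:390]
b=cv2.resize(s[165:265,275:355],None,fx=5,fy=5,interpolation=cv2.INTER_CUBIC)
cv2.imwrite("pics/c5.png",np.hstack([a,b]))
E
python3 fine.py
```

```text
time: 31.92
tool_pos: [458.0, 32.2, 121.2]
tcp_rot: [-3.14, 0.009, 0.092]
contact_force: [-0.2, 1.1, -0.3]
grip_width: 50.2
finger_force: 0.0
[-0.2  1.1 -0.3] [-0.11  0.12 -0.03] [458.   32.2 121.2]
time: 32.75
tool_pos: [390.2, -133.7, 219.5]
tcp_rot: [3.139, -0.0, 0.088]
contact_force: [0.3, 0.6, -0.3]
grip_width: 50.5
finger_force: 0.0
start top red (array([267.03, 158.68]), 498) green (array([267.64, 165.3 ]), 961)
start side red (array([329.86, 176.63]), 166) green (array([326.6 , 181.18]), 230)
now top red (array([267.61, 163.48]), 638) green (array([267.68, 165.87]), 665)
now side red (array([331.21, 179.27]), 755) green (array([324.75, 180.27]), 46)
[ 53.34 101.57  36.26]
[ 66.86 100.43  49.69]
[63.18 98.61 38.49]
```

View pics/c5.png

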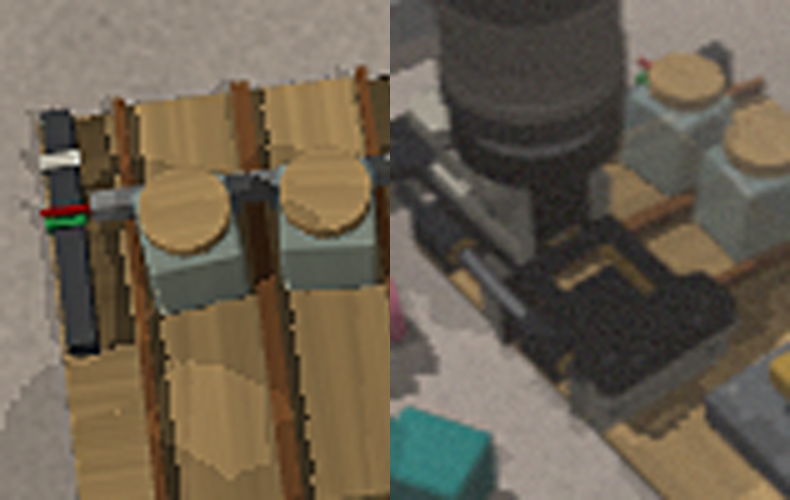

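The pointer is unchanged at row 163.48. Both jars are down at the stop, with lids at crop (184,210) and (325,192), almost parallel to the bar. Jar b looks yawed by about 0.1 rad and jar a may have a gap of about 1 mm, so I will nudge each one gently in its own lane with closed fingers, b first.

```bash
python3 - <<'E'
from h import *
R=np.array([[np.cos(.085),np.sin(.085),0],[-np.sin(.085),np.cos(.085),0],[0,0,1]])
for uv in((291.4,163.6),(319.6,160.0)): q=onz("top",uv,106);print(q,R@(q-[588,43,0]))
E
python3 -m pendant '[[[0.8,0.9,0],[0,0,0],-1],[[0.8,0.9,0],[0,0,0],-1],[[0.8,0.9,0],[0,0,0],-1],[[0.8,0.9,0],[0,0,0],-1],[[0.8,0.98,0],[0,0,0],-1],[[0.7,0,-0.6],[0,0,0],-1],[[0,0,-0.9],[0,0,0],-1],[[0,0,-0.9],[0,0,0],-1],[[0,0,-0.9],[0,0,0],-1],[[0,0,-0.9],[0,0,0],-1]]'
```

```text
[615.11866547  81.94148816 106.        ] [ 30.32680037  36.49858486 106.        ]
[621.32919419  11.10348032 106.        ] [ 30.50092434 -34.61093421 106.        ]
time: 33.98
tool_pos: [532.3, 8.5, 91.9]
tcp_rot: [3.142, -0.0, 0.093]
contact_force: [0.4, -0.2, -0.9]
grip_width: 0.2
finger_force: 0.0
```

```bash
python3 -m pendant '[[[0,-0.15,-0.35],[0,0,0],-1],[[0.25,0.021,-0.043],[0,0,0],-1],[[0.25,0.021,-0.043],[0,0,0],-1],[[0.25,0.021,-0.043],[0,0,0],-1],[[0.25,0.021,-0.043],[0,0,0],-1],[[0.13,0.011,-0.02],[0,0,0],-1],[[0.1,0.008,-0.017],[0,0,0],-1],[[0,0,0],[0,0,0],-1],[[0,0,0],[0,0,0],-1],[[0,0,0],[0,0,0],-1]]'; python3 f.py
python3 -m pendant '[[[0.05,0.004,-0.008],[0,0,0],-1],[[0.05,0.004,-0.008],[0,0,0],-1],[[0,0,0],[0,0,0],-1],[[0,0,0],[0,0,0],-1],[[0,0,0],[0,0,0],-1],[[0,0,0],[0,0,0],-1],[[0,0,0],[0,0,0],-1],[[0,0,0],[0,0,0],-1],[[0,0,0],[0,0,0],-1],[[0,0,0],[0,0,0],-1]]' >/dev/null; python3 f.py
```

```text
time: 34.82
tool_pos: [568.9, 6.0, 76.6]
tcp_rot: [3.142, 0.0, 0.092]
contact_force: [0.5, 0.3, 0.0]
grip_width: 0.2
finger_force: 0.0
[0.5 0.3 0. ] [-0.05  0.17 -0.01] [568.9   6.   76.6]
[-0.9 -0.4 -0.9] [-0.04  0.18 -0.  ] [572.2   6.2  76. ]
```

```bash
for i in 1 2 3; do python3 -m pendant '[[[0.06,0.005,-0.01],[0,0,0],-1],[[0,0,0],[0,0,0],-1],[[0,0,0],[0,0,0],-1],[[0,0,0],[0,0,0],-1],[[0,0,0],[0,0,0],-1],[[0,0,0],[0,0,0],-1],[[0,0,0],[0,0,0],-1],[[0,0,0],[0,0,0],-1],[[0,0,0],[0,0,0],-1],[[0,0,0],[0,0,0],-1]]' >/dev/null; python3 f.py; done
```

```text
[ 0.2  0.2 -0. ] [-0.06  0.19  0.01] [574.    6.4  75.7]
[-0.2  1.1  0.1] [-0.06  0.14 -0.02] [575.8   6.5  75.4]
[-4.1 -1.6  3.8] [-0.38  0.97 -0.06] [576.8   6.5  75. ]
```

```bash
python3 -m pendant '[[[0.05,0.004,-0.008],[0,0,0],-1],[[0,0,0],[0,0,0],-1],[[0,0,0],[0,0,0],-1],[[0,0,0],[0,0,0],-1],[[0,0,0],[0,0,0],-1],[[0,0,0],[0,0,0],-1],[[0,0,0],[0,0,0],-1],[[0,0,0],[0,0,0],-1],[[0,0,0],[0,0,0],-1],[[0,0,0],[0,0,0],-1]]' >/dev/null; python3 f.py
python3 -m pendant '[[[-0.1,-0.008,0.017],[0,0,0],-1],[[-0.3,-0.026,0.052],[0,0,0],-1],[[-0.6,-0.051,0.103],[0,0,0],-1],[[-0.06,0.8,0],[0,0,0],-1],[[-0.06,0.8,0],[0,0,0],-1],[[-0.06,0.73,0],[0,0,0],-1],[[0.4,0.034,-0.069],[0,0,0],-1],[[0.35,0.03,-0.06],[0,0,0],-1],[[0.08,0.007,-0.014],[0,0,0],-1],[[0,0,0],[0,0,0],-1]]'; python3 f.py
```

```text
[-10.2  -2.9   6.7] [-0.68  1.7  -0.04] [577.2   6.4  74.9]
time: 39.82
tool_pos: [569.0, 76.5, 75.4]
tcp_rot: [-3.141, -0.0, 0.092]
contact_force: [-0.0, -0.1, -0.2]
grip_width: 0.3
finger_force: 0.0
[-0.  -0.1 -0.2] [-0.08  0.2  -0.01] [569.   76.5  75.4]
```

```bash
for i in 1 2; do python3 -m pendant '[[[0.055,0.005,-0.01],[0,0,0],-1],[[0,0,0],[0,0,0],-1],[[0,0,0],[0,0,0],-1],[[0,0,0],[0,0,0],-1],[[0,0,0],[0,0,0],-1],[[0,0,0],[0,0,0],-1],[[0,0,0],[0,0,0],-1],[[0,0,0],[0,0,0],-1],[[0,0,0],[0,0,0],-1],[[0,0,0],[0,0,0],-1]]' >/dev/null; python3 f.py; done
```

```text
[-3.8  1.8  0.8] [0.12 0.68 0.06] [570.   76.5  75.3]
[-7.2  2.7  3.5] [0.29 1.42 0.01] [570.6  76.9  75.1]
```

Both jars are seated: the force rises stiffly at 577.2 and 570.6, a line parallel to the stop. I back off and do a final numeric check.

```bash
python3 -m pendant '[[[-0.1,-0.008,0.017],[0,0,0],-1],[[-0.3,-0.026,0.052],[0,0,0],-1],[[-0.8,-0.068,0.138],[0,0,0],-1],[[-0.9,-0.077,0.154],[0,0,0],-1],[[-0.6,-0.05,0.4],[0,0,0],-1],[[0,0,0.9],[0,0,0],-1],[[0,0,0.9],[0,0,0],-1],[[0,0,0.9],[0,0,0],-1],[[0,0,0.9],[0,0,0],-1],[[-0.2,-0.9,0],[0,0,0],-1]]'
python3 -m pendant '[[[-0.2,-0.9,0.3],[0,0,0],-1],[[-0.2,-0.9,0.3],[0,0,0],-1],[[-0.2,-0.9,0],[0,0,0],-1],[[-0.2,-0.9,0],[0,0,0],-1],[[0,-0.9,0],[0,0,0],-1],[[0,-0.9,0],[0,0,0],-1],[[0,-0.9,0],[0,0,0],-1],[[0,-0.9,0],[0,0,0],-1],[[0,-0.9,0],[0,0,0],-1],[[0,0,0],[0,0,0],-1]]'
python3 fine.py; python3 - <<'E'
from h import *
t=bot.capture("top").astype(int);a=cv2.imread("pics/top0.png").astype(int);b=cv2.imread("pics/t5.png").astype(int)
for n,(x0,y0,x1,y1) in dict(riser=(135,145,215,225),mortar=(440,180,495,230),pestle=(445,138,480,168),nut=(358,172,382,194),jarsVsT5=(280,150,335,185)).items():
    r=b if n=="jarsVsT5" else a
    d=np.abs(t-r)[y0:y1,x0:x1].max(2);print(n,(d>60).sum())
E
```

```text
time: 42.32
tool_pos: [489.1, 44.7, 211.8]
tcp_rot: [3.141, -0.014, 0.095]
contact_force: [0.8, -0.1, 0.2]
grip_width: 0.8
finger_force: 0.0
time: 43.15
tool_pos: [461.6, -205.2, 224.4]
tcp_rot: [3.137, -0.002, 0.088]
contact_force: [-0.6, -0.6, 0.2]
grip_width: 0.6
finger_force: 0.0
start top red (array([267.03, 158.68]), 498) green (array([267.64, 165.3 ]), 961)
start side red (array([329.86, 176.63]), 166) green (array([326.6 , 181.18]), 230)
now top red (array([267.59, 163.48]), 703) green (array([267.68, 165.87]), 710)
now side red (array([327.18, 178.28]), 308) green (array([324.79, 180.26]), 51)
[ 53.34 101.57  36.26]
[ 66.86 100.43  49.69]
[ 54.38 100.    49.77]
riser 0
mortar 1055
pestle 90
nut 42
jarsVsT5 6
```

Pointer row is unchanged (163.48), the riser jars are unchanged, and the glass jars stay seated. The pixel differences at the mortar and pestle come from the arm or its shadow overhead: the tool stayed above 200 mm there with no contact force.

```bash
python3 -c "
from plant import bot
print(bot.close_job())"
```

```text
the job is handed in; nothing more can be done
None
```

I handed the job in at about 43 s: nut loosened about 1.3 rad, pointer set to within about 1 mm of the green clip's middle by camera estimate, nut retightened to its stop, and both tray jars pushed down against the back stop; I saw no contact with the other jars, mortar or pestle, though the arm or its shadow covered the mortar and pestle in the final picture.

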